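# Hold a light box's service hatch shut over its quarter-turn fastener

## Robot

A 6-joint arm with a two-finger parallel gripper is mounted at the origin on the work surface. World frame = base frame: x ahead of the robot, y to its left, z up, the work surface at z = 0. Lengths are in m, angles in rad, forces in N, time in s.
With the tool pointing down it reaches from about 0.375 to 0.975 m from the base axis. Payload 3.8 kg.
Tool frame: the origin (TCP) lies midway between the tips of the shut fingers; the grasp point (between the pads) lies 19 mm behind it; z points along the fingers, y is the line along which they close (so a half turn about z gives the same grasp; the last joint's range is limited). The gripper opens to 85 mm and grips with 20 to 120 N. Pads are 22 mm wide; open, the fingers measure 114 mm over their backs; the gripper's body (76 mm by 85 mm) begins 54 mm behind the grasp point. The pads swing forward as they close: fully open they stand 13 mm farther back than shut.
Start: joints at [1.155, 0.264, 1.604, -0, 1.274, -0.037], TCP at [0.25, 0.627, 0.231] pointing down, gripper open.
Joint ranges: [-2.63, 2.63], [-0.94, 2.18], [0.31, 2.57], [-1.31, 4.45], [0, 2.66], [-2.55, 2.55]. Speed limits (rad/s): [2.57, 2.57, 3.14, 3.14, 3.14, 3.14].

## Interface

Orientations are given as a rotation vector (axis times angle).
In Python, from workcell import status, read_camera, workorder, masks_of gives the robot as it stands.
- The arm moves only by the tool drive_tool, never from a script. Its argument "rows" is a list of rows, each a list of 7 numbers: the turn, a rotation vector about the tool's x, y, z in degrees, then the shift along the tool's x, y, z in m, then the opening, from 0 (shut) to 1 (fully open). In form: [[ax, ay, az, tx, ty, tz, claw], ...]. A call has 1 to 8 rows; each row shifts and turns the commanded pose from where the row before left it, along the tool's axes as they then stand; what a row does not reach is not made up. A row lasts 1/12 s, in which the tool goes at most 41.7 mm and 7.16 degrees, less where a joint would pass 70% of its speed; a pose out of reach is approached as far as the arm can. A call is refused whole if a number of a shift passes 0.0417 or a number of a turn 7.16, either way. A call with a gripper value outside its range is refused whole. The fingers move at their own pace and stop on an object; "force" is the grip in N (left out, the last holds). Time passes only in rows, so rows that do not move let the fingers close. It gives the time, the measured TCP pose, the force, the opening and the grip force at its end, in the units of the state.
- status.read_state(): the state, without advancing time (a new reading comes with each control period).
- read_camera(name): name is "scene" or "top" or "wrist"; returns a dict with "color" (480x640x3 uint8, red, green, blue), "intrinsics" (3x3 intrinsics, pixels), "D" ([k1, k2, p1, p2, k3] as OpenCV has them; the pictures are not rectified), "world_from_camera" (4x4, takes a point from camera to world coordinates); the wrist camera has in their place "mount" (4x4, takes a point from camera to tool coordinates, whose origin is the TCP and whose axes are the flange's). Camera axes: x right, y up, looking along -z (the intrinsics and any distortion apply to the point x, -y, -z); pixel columns grow to the right and rows downward; lengths in m; the calibration is good to about 2 mm. A picture is of the moment at which its call begins: read the wrist's pose just before it. There is no depth.
- workorder.finish_job(): hands the job in; it is judged then, once.
Trained networks look in a picture, given as the dict that the camera call returned (one of the last four; its "shot" number tells which), for a name from the list of things; names that differ only in an ending like _2 or _b are one class to them, and where a whole thing is asked for, a point or a joint stands for the part that bears it (a point fixed in the world has none). Each returns a list of dicts, best first, with "score" (0 to 1); they miss things now and then, are a little off and sometimes report something else, mostly with a low value. They report only what shows in the picture. A call takes as long as a camera call.
- masks_of(picture, name): "mask" (480x640 bool, what is visible of it) and "bbox" ([left, top, right, bottom] in pixels, round what is visible of it).
The state is a dict: "time": time; "q": joint angles; "joint_vel": joint speeds; "joint_torque": joint torques, N m; "tool_pos": TCP position; "tcp_rot": TCP orientation; "wrist_force": force on the tool from outside, world axes, zero at the start; "torque": the same for the moment, N m; "width": opening from 0.0 (shut) to 1.0 (fully open); "grip_force": force on a finger pad.
Only numpy, scipy, OpenCV 4.12 (cv2) and the standard library are available. Lean on these libraries where they do the work, as an engineer would, in place of code of your own. Each camera call takes 0.05 s, during which the arm holds its last target. There are 200 camera calls.

## Task

A sign's light box lies face down on the bench with the service hatch in its back standing open. Turn the red wing of the quarter-turn fastener until it lines up with the slot in the hatch, then swing the hatch down over the wing and press it flat against its frame so that the rubber seal is fully squeezed. Finish while still holding it pressed like that (a colleague will lock the wing), and leave the tools and offcuts where they are.

Things in the scene. Friction and masses are not known exactly. Their poses are not given: they have to be found in the camera images.
- lightbox: aluminium light box lying face down, fixed to the bench, 340 (x) x 400 (y) x 100 mm high; origin: centre of its underside; top of its grey back plate at z = 100 mm. Axes: x along the hatch's hinge, y from the hinge towards the fastener, z up. Service opening in the back plate: x -85 to 85, y -85 to 45 mm, with a 4 mm high stop frame round it
- hinge_mid (a point): middle of the hatch's hinge line, which runs along the light box's x; in the light box's frame at (0, -105, 104) mm; axes as the light box's
- hatch (a joint): opening angle of the hatch, rad: 0 = shut, flat on the stop frame; 1.57 = upright. Stiff hinge: stays where it is left, takes about 3 N at the edge to swing. Close it by pushing on its outer face (turned away from the fastener while it stands open). From 0.04 rad down it meets the seal; let go there, it stays 0.02 to 0.04 rad open. A wing standing across the slot stops it at about 0.14 rad
- slot (a point): centre of the black-rimmed slot (40 mm long, 16 wide, long way from hinge to free edge) through the hatch, on its outer face, 200 mm from the hinge. Axes: x along the hinge, y from hinge to free edge, z out of the outer face. Hatch: white 4 mm sheet, 0.3 kg, no handle, 210 mm along the hinge, reaching to 235 mm from it; shut, its outer face is 108 mm above the bench
- seal (a joint): height change of the sprung black rubber seal bar (190 x 9 mm, along the light box's x at its y = 56 mm), m: 0 = free, its top 10 mm above the back plate; about -0.006 = squeezed under the shut hatch. Squeezing it fully takes about 15 N on the hatch 200 mm from the hinge
- fastener (a joint): angle of the red wing about the vertical, rad, counter-clockwise from above: 0 = the wing lies along the light box's y, in line with the slot; 1.57 = square across it. It turns on past 0 (stops at +-1.75), with light friction (0.06 Nm), and stays where it is left
- wing (a point): centre of the red wing, a bar 34 mm long (along its own y), 10 thick and 22 high with a white line along its top, on a thin stem; in the light box's frame at (0, 95, 121) mm; underside 10 mm and top 32 mm above the back plate; shut, the hatch lies below the bar. Grip it with the fingertips 14 mm above the back plate, clear of the seal, opened no wider than needed
- cut_arrow: blue and white foam-board arrow, 240 x 140 x 18 mm; a bystander, loose; origin at its underside
- cut_ring: blue and white foam-board ring, 170 mm across, 18 mm thick; a bystander, loose; origin at its underside
- screw_box: open cardboard screw box, 85 x 110 x 70 mm; a bystander, loose; origin at its underside
- driver: red and black impact driver lying on its side, 60 mm high; a bystander, loose; origin at its underside
- tape: yellow tape measure, 62 mm high; a bystander, loose; origin at its underside
- sanding_block: yellow sanding block, 87 x 46 x 26 mm, lying on the back plate of the light box, at a corner on the fastener side; a bystander, loose; origin at its underside
- screwdriver: screwdriver lying on the back plate of the light box, beside the hatch, parallel to the sides; a bystander, loose; origin at its underside

How it is judged:
On the way, in this order (a step that is already met when the one before it is completed fails the run):
1. the wing is turned into line with the slot while the hatch is still open (value of joint fastener between -0.2 and 0.2 rad and value of joint hatch above 0.5 rad), for 0.2 s.
2. the hatch is swung down over the wing onto its seal (value of joint hatch below 0.05 rad), for 0.1 s.
At the end, for the whole second after the job is handed in: The hatch is within 0.012 rad of shut (2.4 mm at the slot), with the wing standing through the slot and within 0.25 rad of its line, and the robot presses on the hatch with more than 4 N throughout the last second (value of joint hatch below 0.012 rad and value of joint fastener between -0.25 and 0.25 rad and contact force between any of the fingers, the arm and hatch above 4 N); the arm keeps its last pose, push and grip.
It fails at once if a tool or offcut lying about is moved by more than 30 mm (distance of any of cut_arrow, cut_ring, screw_box, driver, tape, sanding_block, screwdriver from where it was at the start of the episode above 0.03 m).
It also fails if it takes over 51 s, if anything falls off the work surface, if the arm or the gripper's body presses on something with over 40 N, if the wrist force passes 120 N, or if a joint passes its speed limit or range.

## Working session

There is one attempt and no reset: what is moved stays moved. The work goes in short steps, Python scripts to look and compute and a tool call to move; the robot and the scene stay as the last step left them, time stands still between calls to the robot, and variables do not carry over. Pictures are saved under pics/ and viewed, at most 10 in all, crops included, and the job is handed in when it is done.

Besides the shell and the picture viewer there is one more tool, called after ">>>" as name(argument=value, ...) on one line, values as JSON. drive_tool: Moves the arm, as the interface text tells. Its arguments: {"type":"object","properties":{"rows":{"type":"array"},"force":{"type":"number"}},"required":["rows"]}

```bash
mkdir -p pics; ls
cat > h.py <<'E'
import numpy as np, cv2
from workcell import status, read_camera, workorder, masks_of
from scipy.spatial.transform import Rotation as R
def ray(p,uv,W=None):
    W=p["world_from_camera"] if W is None else W
    W=np.array(W)
    u=cv2.undistortPoints(np.array(uv,float).reshape(-1,1,2),np.array(p["intrinsics"]),np.array(p["D"],float)).reshape(-1,2)
    d=np.c_[u[:,0],-u[:,1],-np.ones(len(u))]@W[:3,:3].T
    return W[:3,3],d
def atz(p,uv,z,W=None):
    o,d=ray(p,uv,W); return o+d*((z-o[2])/d[:,2])[:,None]
def proj(p,X,W=None):
    W=np.array(p["world_from_camera"] if W is None else W); X=np.atleast_2d(X)
    c=(X-W[:3,3])@W[:3,:3]; c=c*[1,-1,-1]
    return cv2.projectPoints(c,np.zeros(3),np.zeros(3),np.array(p["intrinsics"]),np.array(p["D"],float))[0].reshape(-1,2)
def wristW(p,s):
    T=np.eye(4);T[:3,:3]=R.from_rotvec(s["tcp_rot"]).as_matrix();T[:3,3]=s["tool_pos"]
    return T@np.array(p["mount"])
def save(p,n): cv2.imwrite(f"pics/{n}.png",p["color"][:,:,::-1])
E
python3 - <<'E'
from h import *
s=status.read_state();print(s)
for n in("scene","top"):
    p=read_camera(n);save(p,n)
    print(n,np.round(p["world_from_camera"],3).tolist())
    for k in("lightbox","hatch","wing","slot","seal","sanding_block","screwdriver","driver","screw_box","tape"):
        m=masks_of(p,k)
        if m:
            mm=m[0]["mask"];r=cv2.minAreaRect(np.argwhere(mm)[:,::-1].astype(np.float32))
            print(k,round(m[0]["score"],2),m[0]["bbox"],mm.sum(),[np.round(x,1).tolist() for x in r])
E
```

```text
pics
{'time': 0.0, 'q': array([ 1.15509431e+00,  2.64780816e-01,  1.60540664e+00,  1.03613776e-05,
        1.27367616e+00, -3.68863862e-02]), 'joint_vel': array([ 0.00064004, -0.00108193, -0.00094505, -0.00136056, -0.00234281,
       -0.00037732]), 'joint_torque': array([ 1.27993637e-03, -5.15111697e+01, -3.67319798e+01, -4.59802948e-05,
        1.29081256e-02,  3.37111651e-06]), 'tool_pos': array([0.24931969, 0.62647133, 0.22992575]), 'tcp_rot': array([-0.59139728, -3.08489542,  0.0034722 ]), 'wrist_force': array([ 0.29897913,  1.1810867 , -0.09035177]), 'torque': array([-0.00951881,  0.01023023, -0.03049955]), 'grip_force': 0.0, 'width': 1.0006831177232827}
scene [[-0.461, -0.6, 0.654, 1.547], [0.887, -0.297, 0.354, 0.558], [-0.018, 0.743, 0.669, 1.122], [0.0, 0.0, 0.0, 1.0]]
lightbox 0.6 [261.2, 165.4, 435.3, 333.5] 15574 [[358.5, 252.7], [140.0, 168.2], 48.1]
hatch 0.86 [347.6, 165.9, 396.4, 272.8] 3288 [[373.9, 218.7], [103.6, 47.2], 84.2]
wing 0.62 [316.3, 218.5, 328.5, 232.5] 117 [[322.0, 225.5], [13.0, 10.0], 90.0]
slot 0.8 [347.9, 163.7, 405.4, 273.3] 3411 [[373.9, 218.8], [
[... 690 characters left out ...]
[[293.5, 257.8], [161.9, 137.0], 8.9]
hatch 0.82 [249.0, 186.1, 269.3, 288.3] 639 [[257.8, 236.6], [8.1, 101.5], 10.1]
slot 0.63 [246.4, 183.5, 275.4, 290.0] 798 [[257.5, 236.4], [9.0, 105.7], 10.8]
seal 0.79 [308.6, 221.6, 326.4, 297.4] 301 [[316.8, 258.6], [5.1, 74.1], 9.5]
sanding_block 0.86 [356.5, 202.5, 382.2, 238.4] 666 [[367.6, 219.3], [19.8, 35.8], 12.1]
screwdriver 0.66 [256.8, 305.9, 337.2, 330.2] 624 [[299.5, 315.5], [80.8, 12.9], 11.3]
driver 0.89 [478.1, 219.4, 561.3, 311.2] 2687 [[524.9, 266.7], [85.0, 75.6], 17.7]
screw_box 0.94 [99.4, 223.2, 159.8, 275.7] 1730 [[128.0, 248.4], [39.0, 46.1], 58.6]
tape 0.73 [156.6, 192.3, 184.6, 215.8] 435 [[171.8, 202.1], [29.4, 16.0], 36.9]
```

Run:
```python
import cv2
a=cv2.imread("pics/scene.png")[140:360,160:540];b=cv2.imread("pics/top.png")[150:350,80:580]
cv2.imwrite("pics/sc.png",cv2.resize(a,None,fx=2.1,fy=2.1,interpolation=3))
cv2.imwrite("pics/tc.png",cv2.resize(b,None,fx=1.6,fy=1.6,interpolation=3))
```

```text
(no output)
```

View pics/sc.png

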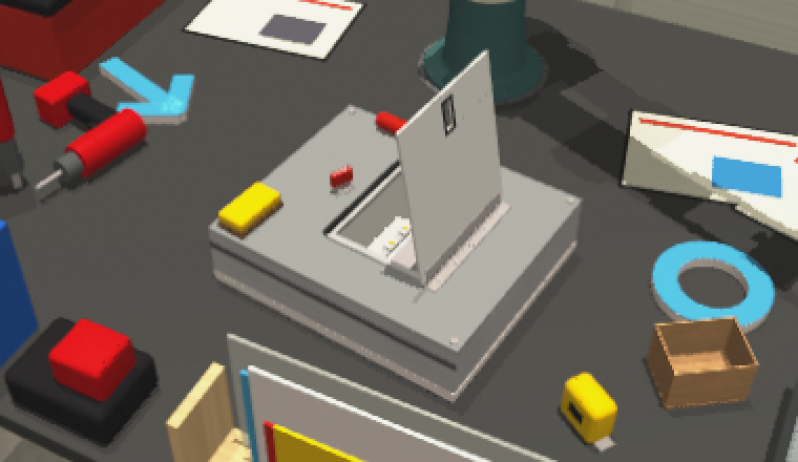

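View pics/tc.png

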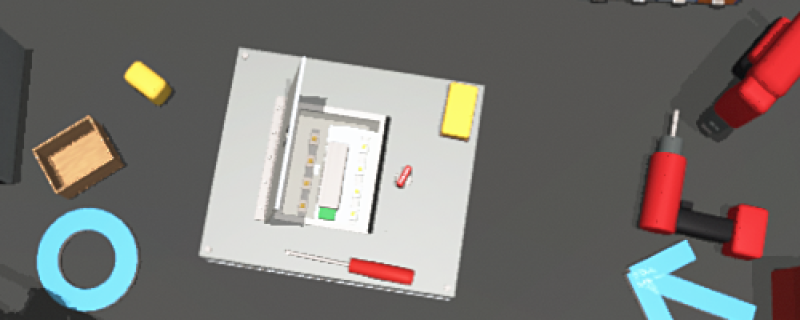

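The top crop shows the plate corners at about (241,48), (484,86), (453,299) and (200,256). The hatch is near x≈300 on the left, hinged on that side. The red wing is at (404,176) and the slot is not visible. The screwdriver lies along the bottom edge, with the sanding block at the top right.

```bash
cat >> h.py <<'E'
def boxT(v):
    T=np.eye(4);T[:2,:2]=[[np.cos(v[2]),-np.sin(v[2])],[np.sin(v[2]),np.cos(v[2])]];T[:2,3]=v[:2];return T
def b2w(v,X): T=boxT(v);return np.atleast_2d(X)@T[:3,:3].T+T[:3,3]
E
python3 - <<'E'
from h import *
from scipy.optimize import least_squares
p=read_camera("top")
c=np.array([(241,48),(484,86),(453,299),(200,256)])/1.6+[80,150]
P=atz(p,c,0.1);print(P.round(3),np.linalg.norm(np.roll(P,-1,0)-P,axis=1).round(3))
# box corners: hinge side is left. box y = to right in image(-world y). box x = z cross.. y=-Y => x = y×z = -X
B=np.array([(-.17,-.2,.1),(-.17,.2,.1),(.17,.2,.1),(.17,-.2,.1)])
f=lambda v:(b2w(v,B)-P)[:,:2].ravel()
r=least_squares(f,[.5,0,np.pi]);print(r.x,np.degrees(r.x[2]),(f(r.x)*1000).round(1))
v=r.x
print("holes",proj(p,b2w(v,[[0,.095,.132]])),"wing world",b2w(v,[[0,.095,.121]]),"hinge",b2w(v,[[0,-.105,.104]]))
ms=masks_of(p,"wing");print([(m["score"],m["bbox"]) for m in ms][:2])
hm=cv2.cvtColor(p["color"],cv2.COLOR_RGB2HSV);k=(hm[:,:,1]>120)&((hm[:,:,0]<8)|(hm[:,:,0]>172))
k[:250]=0;k[270:]=0;k[:,:320]=0;k[:,342:]=0
q=np.argwhere(k)[:,::-1];print(len(q),q.mean(0),atz(p,[q.mean(0)],.125))
s=read_camera("scene")
for n,pic in(("top",p),("scene",s)):
    # hatch angle
    m=masks_of(pic,"hatch")[0]["mask"]
    best=[]
    for a in np.arange(1.0,2.2,.02):
        X=np.array([(x,-.105+d*np.cos(a)-t*np.sin(a),.104+d*np.sin(a)+t*np.cos(a)) for x in(-.105,.105) for d in(.0,.235) for t in(0,.004)])
        im=np.zeros((480,640),np.uint8);cv2.fillConvexPoly(im,cv2.convexHull(proj(pic,b2w(v,X)).round().astype(np.int32)),1)
        im=im>0;best.append(((im&m).sum()/(im|m).sum(),a))
    print(n,sorted(best)[-4:])
B2=np.r_[B,[(-.095,.056,.11),(.095,.056,.11),(0,.095,.132),(-.085,-.085,.104),(.085,.045,.104)]]
for pic,n,(x,y,w,h),z in((p,"t2",(190,170,200,180),4),(s,"s2",(250,150,200,190),3)):
    im=pic["color"][:,:,::-1].copy();im=cv2.resize(im[y:y+h,x:x+w],None,fx=z,fy=z,interpolation=3)
    for u in proj(pic,b2w(v,B2)): cv2.circle(im,tuple(((u-[x,y]+.5)*z).astype(int).tolist()),3,(0,255,0),1)
    cv2.imwrite(f"pics/{n}.png",im)
E
```

```text
[[ 0.718  0.249  0.1  ]
 [ 0.663 -0.144  0.1  ]
 [ 0.324 -0.096  0.1  ]
 [ 0.381  0.297  0.1  ]] [0.397 0.343 0.397 0.34 ]
[0.52137877 0.0768002  3.00059722] 171.9215565019103 [-0.1  1.5 -1.6 -1.5  1.4 -1.4  0.3  1.4]
holes [[332.86987228 260.27823413]] wing world [[ 0.50802854 -0.01725707  0.121     ]] hinge [[0.53613429 0.18075825 0.104     ]]
[]
34 [331.97058824 260.32352941] [[ 0.50903677 -0.01526186  0.125     ]]
top [(np.float64(0.48181083265966046), np.float64(1.3600000000000003)), (np.float64(0.631578947368421), np.float64(1.3800000000000003)), (np.float64(0.6545209176788124), np.float64(1.4200000000000004)), (np.float64(0.8059125964010283), np.float64(1.4000000000000004))]
scene [(np.float64(0.881680404147833), np.float64(1.3800000000000003)), (np.float64(0.9188430216231396), np.float64(1.4400000000000004)), (np.float64(0.9296939619520265), np.float64(1.4000000000000004)), (np.float64(0.9535347776510832), np.float64(1.4200000000000004))]
```

View pics/t2.png

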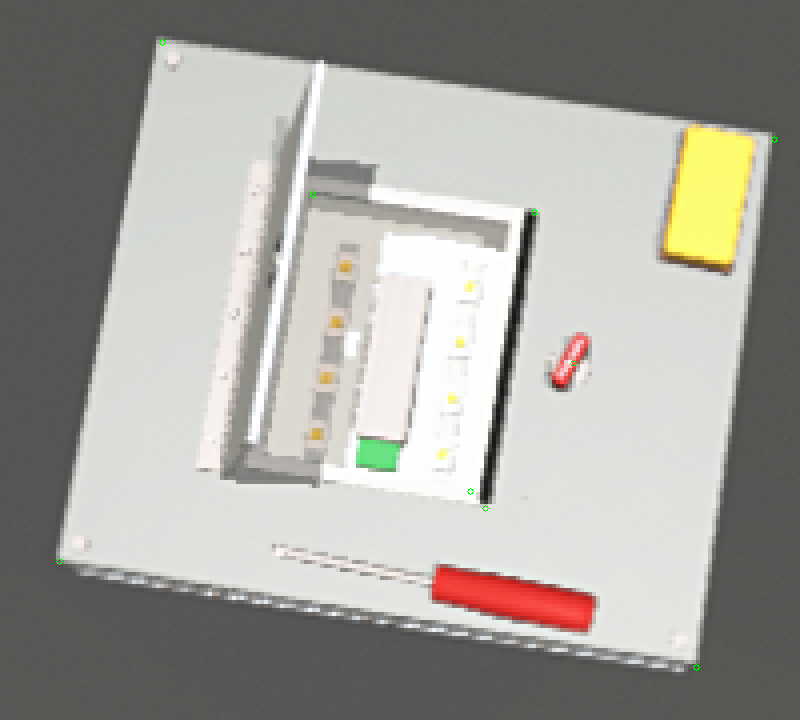

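View pics/s2.png

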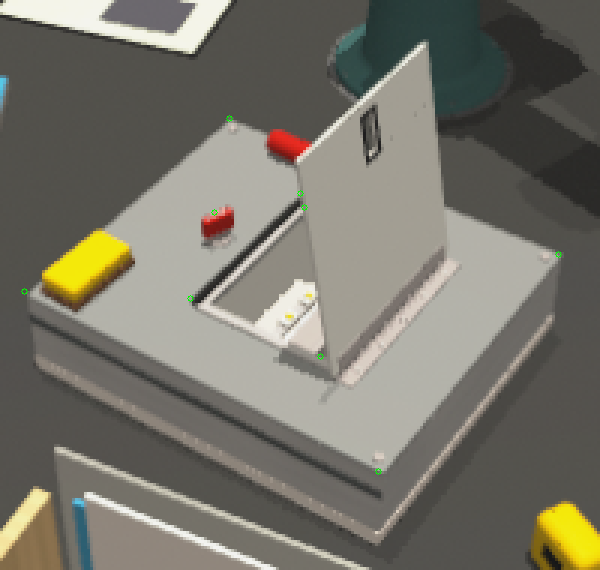

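Plate corners fit to within 1.6 mm. The hatch stands at about 1.41 rad and the wing is at world (0.508, -0.016), roughly +1.1 rad. I'll move up and over the hatch to above the wing.

>>> drive_tool(rows=[[0,0,0,0,0,-0.038,0.35],[0,0,0,0,0,-0.038,0.35],[0,0,0,0,0,-0.038,0.35],[0,0,0,0,0,-0.038,0.35],[0,0,0,0,0,-0.038,0.35],[0,0,0,-0.0266,-0.0278,0,0.35],[0,0,0,-0.0266,-0.0278,0,0.35],[0,0,0,-0.0266,-0.0278,0,0.35]])

```text
time: 2.02
tool_pos: [0.2932, 0.5198, 0.4225]
tcp_rot: [0.589, 3.085, 0.003]
wrist_force: [1.6, 0.2, -0.4]
width: 0.349
grip_force: 0.0
```

>>> drive_tool(rows=[[0,0,0,-0.0266,-0.0278,0,0.35],[0,0,0,-0.0266,-0.0278,0,0.35],[0,0,0,-0.0266,-0.0278,0,0.35],[0,0,0,-0.0266,-0.0278,0,0.35],[0,0,0,-0.0266,-0.0278,0,0.35],[0,0,0,-0.0266,-0.0278,0,0.35],[0,0,0,-0.0266,-0.0278,0,0.35],[0,0,0,-0.0266,-0.0278,0,0.35]])

```text
time: 2.68
tool_pos: [0.4086, 0.2331, 0.4216]
tcp_rot: [0.591, 3.085, 0.001]
wrist_force: [1.6, -0.0, 0.2]
width: 0.356
grip_force: 0.0
```

>>> drive_tool(rows=[[0,0,0,-0.0266,-0.0278,0,0.35],[0,0,0,-0.0266,-0.0278,0,0.35],[0,0,0,-0.0266,-0.0278,0,0.35],[0,0,0,-0.0266,-0.0278,0,0.35],[0,0,0,-0.0266,-0.0278,0,0.35],[0,0,0,-0.0266,-0.0278,0,0.35],[0,0,0,-0.0266,-0.0278,0,0.35],[0,0,0,0,0,0,0.35]])

```text
time: 3.35
tool_pos: [0.5109, -0.0207, 0.4206]
tcp_rot: [0.601, 3.083, -0.005]
wrist_force: [-0.5, 0.5, 0.2]
width: 0.347
grip_force: 0.0
```

>>> drive_tool(rows=[[0,0,6,0,0,0,0.35],[0,0,6,0,0,0,0.35],[0,0,0,0,0,0.04,0.35],[0,0,0,0,0,0.04,0.35],[0,0,0,0,0,0.04,0.35],[0,0,0,0,0,0.04,0.35],[0,0,0,0,0,0,0.35],[0,0,0,0,0,0,0.35]])

```text
time: 4.02
tool_pos: [0.5071, -0.0144, 0.2589]
tcp_rot: [-0.909, -3.001, 0.002]
wrist_force: [-0.3, 0.0, 0.9]
width: 0.349
grip_force: 0.0
```

Run:
```python
from h import *
s=status.read_state();p=read_camera("wrist");save(p,"w1");W=wristW(p,s)
print(np.round(p["mount"],3).tolist())
m=masks_of(p,"wing")
for d in m[:2]:
    r=cv2.minAreaRect(np.argwhere(d["mask"])[:,::-1].astype(np.float32));print(d["score"],d["bbox"],r,d["mask"].sum())
    b=cv2.boxPoints(r);print(atz(p,b,.132,W).round(4))
v=[.52138,.0768,3.0006]
print(proj(p,b2w(v,[[0,.095,.132],[-.095,.056,.11],[.095,.056,.11]]),W).round(0).tolist())
```

```text
[[0.0, 0.953, 0.304, 0.077], [1.0, -0.0, -0.0, -0.001], [-0.0, 0.304, -0.953, -0.142], [0.0, 0.0, 0.0, 1.0]]
0.69 [311.8, 214.9, 341.6, 263.4] ((326.5, 239.5), (51.0, 31.0), 90.0) 1098
[[ 0.4859 -0.0136  0.132 ]
 [ 0.498   0.0045  0.132 ]
 [ 0.5299 -0.0161  0.132 ]
 [ 0.5173 -0.035   0.132 ]]
[[324.0, 242.0], [417.0, 315.0], [316.0, 91.0]]
```

View pics/w1.png

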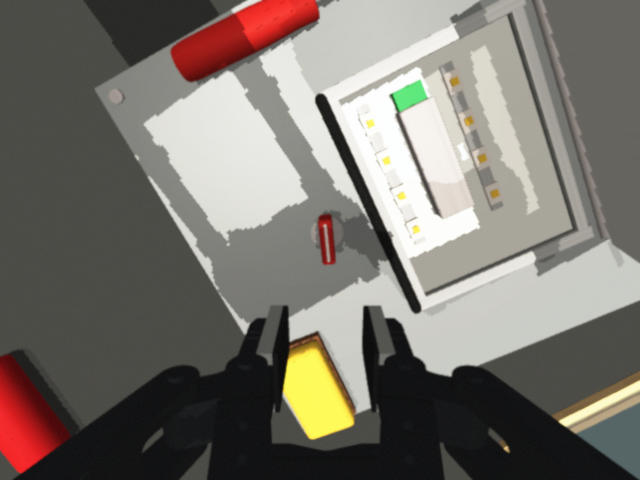

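The wing is at about (326,240), with its white line running from (323,219) to (330,262). The seal is the black bar on its right. I'll segment the red for the exact line.

```bash
cat > wing.py <<'E'
from h import *
s=status.read_state();p=read_camera("wrist");W=wristW(p,s)
v=[.52138,.0768,3.0006]
c=proj(p,b2w(v,[[0,.095,.132]]),W)[0].astype(int)
h=cv2.cvtColor(p["color"],cv2.COLOR_RGB2HSV);k=((h[:,:,1]>130)&((h[:,:,0]<10)|(h[:,:,0]>170))).astype(np.uint8)
k=cv2.morphologyEx(k,cv2.MORPH_CLOSE,np.ones((7,7)))
n,L,st,ce=cv2.connectedComponentsWithStats(k)
i=min((i for i in range(1,n) if st[i,4]>60),key=lambda i:np.hypot(*(ce[i]-c)))
q=np.argwhere(L==i)[:,::-1].astype(np.float32)
P=atz(p,cv2.boxPoints(cv2.minAreaRect(q)),.126,W)[:,:2]
e=np.diff(np.r_[P,P[:1]],axis=0);l=np.linalg.norm(e,axis=1);j=l.argmax()
a=np.degrees(np.arctan2(e[j,1],e[j,0]))%180
ctr=P.mean(0);T=R.from_rotvec(s["tcp_rot"]).as_matrix()
ty=np.degrees(np.arctan2(T[1,1],T[0,1]))
print("centre",ctr.round(4),"size",l.round(4)[:2],"line deg",a,"fastener",((a-np.degrees(v[2])-90+90)%180-90),"tool y deg",ty,"pos",s["tool_pos"].round(4))
d=T.T@np.r_[ctr-s["tool_pos"][:2],.113-s["tool_pos"][2]];print("tool shift",d.round(4),"turn z",((ty-(a+90)+90)%180-90))
E
python3 wing.py
```

```text
centre [ 0.5087 -0.0158] size [0.0096 0.0371] line deg 151.16751428869628 fastener 69.24579828174146 tool y deg 56.31028471098596 pos [ 0.5112 -0.0148  0.2645]
tool shift [ 0.0021 -0.0026  0.1515] turn z -4.857229577710314
```

>>> drive_tool(rows=[[0,0,0,0.002,-0.0026,0.03,0.3],[0,0,-5,0,0,0,0.3],[0,0,0,0,0,0.035,0.3],[0,0,0,0,0,0.03,0.3],[0,0,0,0,0,0,0.3],[0,0,0,0,0,0,0.3]])

```text
time: 4.67
tool_pos: [0.5072, -0.0159, 0.1679]
tcp_rot: [0.779, 3.043, 0.0]
wrist_force: [0.2, -0.3, 0.1]
width: 0.299
grip_force: 0.0
```

```bash
python3 wing.py
```

```text
centre [ 0.5086 -0.0157] size [0.0094 0.0396] line deg 151.87780798884023 fastener 69.95609198188541 tool y deg 61.2969074940644 pos [ 0.5072 -0.0159  0.1679]
tool shift [-0.0011  0.0009  0.0549] turn z -0.5809004947758467
```

>>> drive_tool(rows=[[0,0,0,-0.001,0.001,0.02,0.3],[0,0,0,0,0,0.02,0.3],[0,0,0,0,0,0.015,0.3],[0,0,0,0,0,0,0.3],[0,0,0,0,0,0,0.05],[0,0,0,0,0,0,0.05],[0,0,0,0,0,0,0.05],[0,0,0,0,0,0,0.05]], force=25)

```text
time: 5.38
tool_pos: [0.5099, -0.0155, 0.1141]
tcp_rot: [0.778, 3.039, 0.002]
wrist_force: [-1.4, 1.1, 6.3]
width: 0.107
grip_force: 31.0
```

Gripped (about 9–10 mm). Now I'll turn it by 70°.

>>> drive_tool(rows=[[0,0,5,0,0,0,0.05],[0,0,5,0,0,0,0.05],[0,0,5,0,0,0,0.05],[0,0,5,0,0,0,0.05],[0,0,5,0,0,0,0.05],[0,0,5,0,0,0,0.05],[0,0,5,0,0,0,0.05],[0,0,5,0,0,0,0.05]])

```text
time: 6.05
tool_pos: [0.5097, -0.0157, 0.114]
tcp_rot: [1.776, 2.587, 0.003]
wrist_force: [-0.0, 0.4, 7.2]
width: 0.107
grip_force: 31.2
```

>>> drive_tool(rows=[[0,0,5,0,0,0,0.05],[0,0,5,0,0,0,0.05],[0,0,5,0,0,0,0.05],[0,0,5,0,0,0,0.05],[0,0,5,0,0,0,0.05],[0,0,5,0,0,0,0.05],[0,0,0,0,0,0,0.05],[0,0,0,0,0,0,0.05]])

```text
time: 6.72
tool_pos: [0.5095, -0.0157, 0.1141]
tcp_rot: [2.382, 2.044, 0.004]
wrist_force: [-1.2, 0.6, 7.1]
width: 0.112
grip_force: 31.2
```

```bash
python3 wing.py; python3 -c "
from h import *
p=read_camera('wrist');cv2.imwrite('pics/w2.png',cv2.resize(p['color'][180:420,160:480,::-1],None,fx=2,fy=2))"
```

```text
centre [ 0.5103 -0.0146] size [0.0104 0.0425] line deg 81.95903641727817 fastener 0.037320410323332 tool y deg -8.719812094833067 pos [ 0.5095 -0.0157  0.1141]
tool shift [0.0011 0.0006 0.0011] turn z -0.6788485121112444
```

View pics/w2.png

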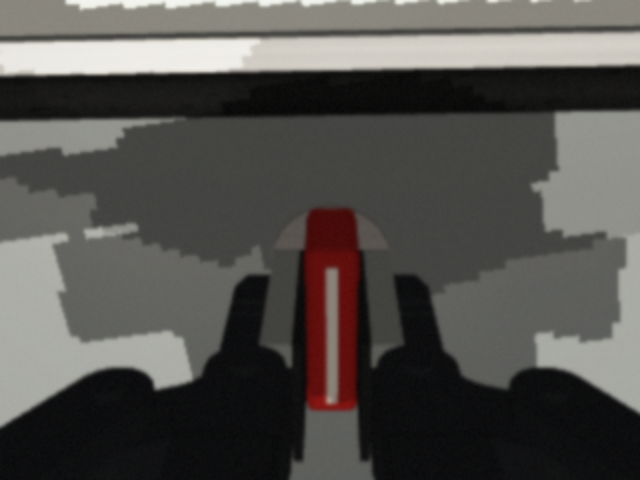

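The wing sits in line (0.00 rad), at (330,330) in the crop and square to the seal. Now release, lift, and cross over the hatch with the fingers shut.

>>> drive_tool(rows=[[0,0,0,0,0,0,0.3],[0,0,0,0,0,0,0.3],[0,0,0,0,0,0,0.3],[0,0,0,0,0,-0.03,0.3],[0,0,0,0,0,-0.04,0.3],[0,0,0,0,0,-0.04,0.0],[0,0,0,0,0,-0.04,0.0],[0,0,0,0,0,-0.04,0.0]])

```text
time: 7.48
tool_pos: [0.5071, -0.0155, 0.3029]
tcp_rot: [-2.383, -2.046, 0.001]
wrist_force: [0.4, -0.8, -0.7]
width: 0.001
grip_force: 0.0
```

>>> drive_tool(rows=[[0,0,0,0,-0.02,-0.036,0],[0,0,0,0,-0.025,-0.033,0],[0,0,0,0,0,-0.04,0],[0,0,0,0,0,0,0],[0,0,0,0,0,0,0]])

```text
time: 7.9
tool_pos: [0.4642, -0.0088, 0.4139]
tcp_rot: [2.38, 2.043, 0.008]
wrist_force: [-1.3, 0.4, -0.4]
width: 0.001
grip_force: 0.0
```

```bash
python3 wing.py
cat > rel.py <<'E'
from h import *
s=status.read_state();v=[.52138,.0768,3.0006];T=boxT(v)
b=T[:3,:3].T@(s["tool_pos"]-T[:3,3]);M=R.from_rotvec(s["tcp_rot"]).as_matrix()
print("tcp box",b.round(4),"F box",(T[:3,:3].T@s["wrist_force"]).round(1),"tool z",M[:,2].round(3),"t",s["time"],"q",s["q"].round(2))
print("r to hinge",np.hypot(b[1]+.105,b[2]-.104),"ang",np.arctan2(b[2]-.104,b[1]+.105))
E
python3 rel.py
```

```text
centre [ 0.5093 -0.0158] size [0.0099 0.0346] line deg 83.22685700587927 fastener 1.3051409989244576 tool y deg -8.699847234654422 pos [ 0.4642 -0.0088  0.4139]
tool shift [-3.000e-04  4.350e-02  3.012e-01] turn z -1.9267042405336667
tcp box [0.0452 0.0928 0.4113] F box [-0.2  0.2  0.2] tool z [ 0.003 -0.    -1.   ] t 7.95 q [-0.07 -0.2   1.76 -0.    1.58  0.08]
r to hinge 0.3654342154017915 ang 0.9988117716791453
```

>>> drive_tool(rows=[[0,0,0,0.038,0,0,0],[0,0,0,0.038,0,0,0],[0,0,0,0.038,0,0,0],[0,0,0,0.038,0,0,0],[0,0,0,0.038,0,0,0],[0,0,0,0.036,0,0,0],[0,0,0,0,0,0,0],[0,0,0,0,0,0,0]])

```text
time: 8.62
tool_pos: [0.4968, 0.2161, 0.4069]
tcp_rot: [-2.379, -2.049, 0.009]
wrist_force: [-0.2, -0.8, -0.4]
width: 0.001
grip_force: 0.0
```

>>> drive_tool(rows=[[0,0,0,0,0,0.035,0],[0,0,0,0,0,0.04,0],[0,0,0,0,0,0.04,0],[0,0,0,0,0,0,0],[0,0,0,0,0,0,0],[0,0,0,0,0,0,0]])

```text
time: 9.12
tool_pos: [0.4984, 0.2142, 0.2971]
tcp_rot: [2.384, 2.045, 0.003]
wrist_force: [0.3, -0.6, 0.7]
width: 0.003
grip_force: 0.0
```

```bash
python3 rel.py
python3 - <<'E'
from h import *
v=np.array([.52138,.0768,3.0006])
# path: contact corner at radius r on outer face, tip centre 11mm behind corner
r=.195;a=1.41
prev=None
for a in [1.41,1.3,1.15,1.0,.85,.7,.55,.4,.3,.2,.1,.05,0]:
    y=-.105+r*np.cos(a)-.004*np.sin(a)-.011*np.sin(a);z=.104+r*np.sin(a)+.004*np.cos(a)
    print(a,round(y,4),round(z,4),(np.round([y-prev[0],z-prev[1]],4) if prev else ""));prev=(y,z)
E
```

```text
tcp box [ 0.042  -0.1328  0.2971] F box [-0.3  0.5  0.7] tool z [ 0.002  0.    -1.   ] t 9.1167 q [ 0.36 -0.02  1.8  -0.    1.36  0.51]
r to hinge 0.19513457313329877 ang 1.7137218734031472
1.41 -0.0886 0.2971 
1.3 -0.0673 0.293 [ 0.0213 -0.0042]
1.15 -0.039 0.2836 [ 0.0283 -0.0093]
1.0 -0.0123 0.2702 [ 0.0268 -0.0134]
0.85 0.0124 0.2531 [ 0.0247 -0.0171]
0.7 0.0345 0.2327 [ 0.0221 -0.0205]
0.55 0.0534 0.2093 [ 0.0189 -0.0233]
0.4 0.0688 0.1836 [ 0.0154 -0.0257]
0.3 0.0769 0.1654 [ 0.0081 -0.0182]
0.2 0.0831 0.1467 [ 0.0063 -0.0188]
0.1 0.0875 0.1274 [ 0.0044 -0.0192]
0.05 0.089 0.1177 [ 0.0015 -0.0097]
0 0.09 0.108 [ 0.001  -0.0097]
```

>>> drive_tool(rows=[[0,0,0,-0.022,0,0,0],[0,0,0,-0.018,0,0,0],[0,0,0,-0.012,0,-0.001,0],[0,0,0,-0.014,0,0.004,0],[0,0,0,-0.014,0,0.005,0],[0,0,0,-0.014,0,0.005,0],[0,0,0,-0.014,0,0.007,0],[0,0,0,-0.013,0,0.007,0]])

```text
time: 9.78
tool_pos: [0.4821, 0.0948, 0.2728]
tcp_rot: [2.381, 2.043, 0.013]
wrist_force: [2.0, 1.4, 0.2]
width: -0.001
grip_force: 0.9
```

```bash
python3 rel.py
```

```text
tcp box [ 0.0414 -0.0123  0.2728] F box [-1.7 -1.7  0.2] tool z [ 0.009  0.002 -1.   ] t 9.7833 q [ 0.14 -0.12  1.94  0.    1.31  0.3 ]
r to hinge 0.19258760698644797 ang 1.0687917373211115
```

>>> drive_tool(rows=[[0,0,0,-0.0125,0,0.0085,0],[0,0,0,-0.0125,0,0.0085,0],[0,0,0,-0.011,0,0.01,0],[0,0,0,-0.011,0,0.0105,0],[0,0,0,-0.0095,0,0.0115,0],[0,0,0,-0.0095,0,0.012,0],[0,0,0,-0.008,0,0.013,0],[0,0,0,-0.0075,0,0.013,0]])

```text
time: 10.45
tool_pos: [0.4662, 0.0138, 0.1799]
tcp_rot: [-2.383, -2.046, 0.001]
wrist_force: [0.3, 0.9, 1.2]
width: 0.002
grip_force: 0.5
```

```bash
python3 rel.py
python3 - <<'E'
from h import *
a=read_camera("scene")["color"][140:320,240:460,::-1];cv2.imwrite("pics/s3.png",cv2.resize(a,None,fx=3,fy=3,interpolation=3))
E
```

```text
tcp box [0.0457 0.0702 0.1799] F box [-0.2 -0.9  1.2] tool z [-0.001  0.    -1.   ] t 10.45 q [-0.02 -0.1   2.09  0.    1.15  0.13]
r to hinge 0.19088547362596278 ang 0.40872752397561063
```

View pics/s3.png

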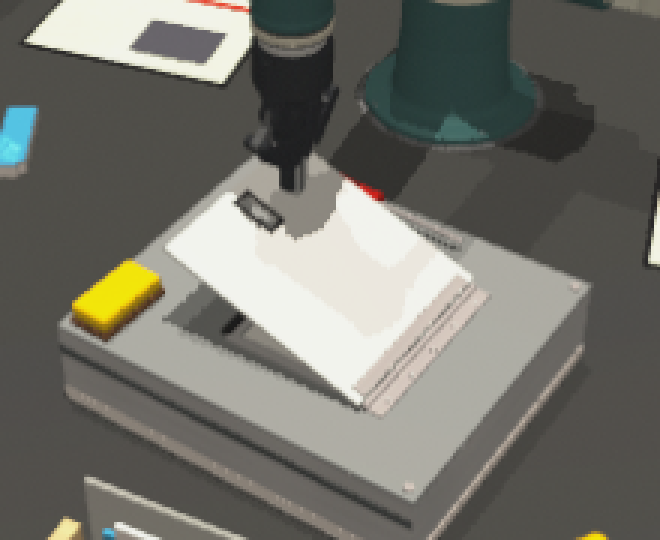

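The hatch is half-way down at about 0.4 rad. The fingers at (290,185) are pushing beside the slot at (258,210). I'll carry on down.

>>> drive_tool(rows=[[0,0,0,-0.005,0,0.012,0],[0,0,0,-0.004,0,0.012,0],[0,0,0,-0.004,0,0.012,0],[0,0,0,-0.003,0,0.01,0],[0,0,0,-0.002,0,0.008,0],[0,0,0,-0.001,0,0.006,0],[0,0,0,0,0,0.004,0],[0,0,0,0,0,0,0]])

```text
time: 11.17
tool_pos: [0.4632, -0.0042, 0.1162]
tcp_rot: [-2.383, -2.046, 0.002]
wrist_force: [0.1, 0.6, -0.2]
width: -0.001
grip_force: 0.0
```

```bash
python3 rel.py
```

```text
tcp box [0.0462 0.0884 0.1162] F box [ 0.  -0.6 -0.2] tool z [-0.002 -0.    -1.   ] t 11.1667 q [-0.06 -0.03  2.16 -0.    1.02  0.09]
r to hinge 0.19380536665352782 ang 0.06316351234920321
```

>>> drive_tool(rows=[[0,0,0,0,0,0.003,0],[0,0,0,0,0,0.003,0],[0,0,0,0,0,0.003,0],[0,0,0,0,0,0.002,0],[0,0,0,0,0,0,0],[0,0,0,0,0,0,0]])

```text
time: 11.67
tool_pos: [0.4643, -0.0044, 0.108]
tcp_rot: [2.382, 2.046, 0.0]
wrist_force: [-4.6, -1.5, 11.6]
width: -0.0
grip_force: 5.3
```

```bash
python3 rel.py
```

```text
tcp box [0.0451 0.0884 0.108 ] F box [ 4.4  2.2 11.6] tool z [ 0.001 -0.001 -1.   ] t 11.6667 q [-0.06 -0.02  2.17 -0.    1.    0.09]
r to hinge 0.193485570607529 ang 0.02085753728829378
```

>>> drive_tool(rows=[[0,0,0,0,0,0.002,0],[0,0,0,0,0,0.002,0],[0,0,0,0,0,0.002,0],[0,0,0,0,0,0,0],[0,0,0,0,0,0,0]])

```text
time: 12.08
tool_pos: [0.4647, -0.0045, 0.1075]
tcp_rot: [2.382, 2.047, -0.001]
wrist_force: [-21.6, -1.5, 48.5]
width: 0.002
grip_force: 24.3
```

```bash
python3 rel.py
```

```text
tcp box [0.0447 0.0885 0.1075] F box [21.2  4.6 48.5] tool z [ 0.    -0.001 -1.   ] t 12.0833 q [-0.06 -0.02  2.17 -0.    1.    0.09]
r to hinge 0.1934999890169756 ang 0.018334404382905387
```

>>> drive_tool(rows=[[0,0,0,0,0,-0.0015,0],[0,0,0,0,0,0,0],[0,0,0,0,0,0,0]])

```text
time: 12.33
tool_pos: [0.4646, -0.0045, 0.1077]
tcp_rot: [2.382, 2.047, -0.0]
wrist_force: [-17.0, -1.1, 38.6]
width: -0.001
grip_force: 19.4
```

```bash
python3 rel.py
python3 - <<'E'
from h import *
save(read_camera("wrist"),"w4")
E
```

```text
tcp box [0.0448 0.0885 0.1077] F box [16.6  3.5 38.6] tool z [ 0.001 -0.001 -1.   ] t 12.3333 q [-0.06 -0.02  2.17 -0.    1.    0.09]
r to hinge 0.19350955261131916 ang 0.019022214802425972
```

View pics/w4.png

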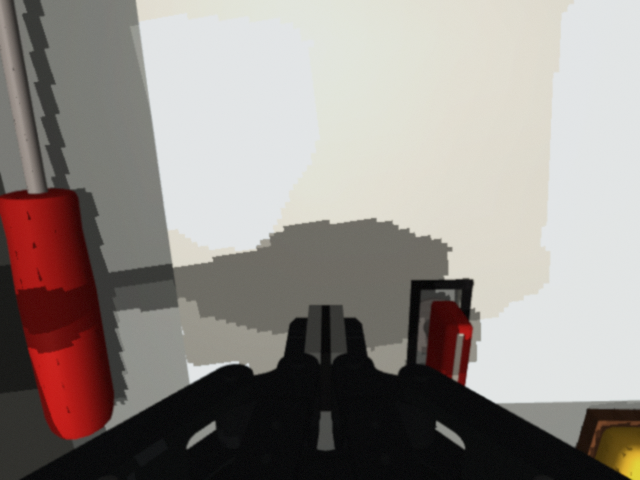

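The wing stands through the slot at (450,340), in line with it. The hatch is pressed against its hard stop with about 38 N, and the tools haven't moved.

```bash
python3 -c "
from workcell import workorder;print(workorder.finish_job())"
```

```text
the job is handed in; nothing more can be done
None
```

I handed the job in with the wing turned into line and standing through the slot, the hatch held shut against its stop with about 38 N, and the tools left where they were; no verdict was returned.

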